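# Change the specimen pin in the fixture chuck

## Robot

A 6-joint arm with a two-finger parallel gripper is mounted at the origin on the work surface. World frame = base frame: x ahead of the robot, y to its left, z up, the work surface at z = 0. Lengths are in m, angles in rad, forces in N, time in s.
With the tool pointing down it reaches from about 0.35 to 0.725 m from the base axis. Payload 6 kg.
Tool frame: the origin (TCP) lies on the front face of the gripper's body, between the roots of the fingers; the fingertips stand 73 mm ahead of it and the grasp point (between the pads) lies 54 mm ahead of it; z points along the fingers, y is the line along which they close (so a half turn about z gives the same grasp; the last joint's range is limited). The gripper opens to 85 mm and grips with 20 to 120 N. Pads are 22 mm wide; open, the fingers measure 114 mm over their backs; the gripper's body (76 mm by 85 mm) begins 54 mm behind the grasp point. The pads swing forward as they close: fully open they stand 13 mm farther back than shut.
Start: joints at [-0.806, 0.04, 0.085, 0, -1.615, -0.334], TCP at [0.251, -0.545, 0.304] pointing down, gripper open.
Joint ranges: [-2.56, 2.56], [-1.29, 2.01], [-1.08, 1.49], [-3.29, 1.98], [-2.81, -0.18], [-2.99, 2.99]. Speed limits (rad/s): [2.57, 2.57, 3.01, 3.14, 3.14, 3.14].

## Interface

Orientations are given as a rotation vector (axis times angle).
In Python, from cell import bot gives the robot as it stands.
- The arm moves only by the tool arm_command, never from a script. Its argument "series" is one flat list of numbers, 4 for each row, row after row: the shift along the tool's x, y, z in mm, then the turn about the tool's z in degrees. A call has 1 to 12 rows; each row shifts and turns the commanded pose from where the row before left it, along the tool's axes as they then stand; what a row does not reach is not made up. A row lasts 1/10 s, in which the tool goes at most 50 mm and 8.59 degrees, less where a joint would pass 70% of its speed; a pose out of reach is approached as far as the arm can. A call with a gripper value outside its range is refused whole. "jaw" is the closure, from 0 (fully open) to 1 (shut), set as the call begins (left out, the last holds). The fingers move at their own pace and stop on an object; "squeeze" is the grip in N (left out, the last holds). Time passes only in rows, so rows that do not move let the fingers close. It gives the time, the measured TCP pose, the force, the opening and the grip force at its end, in the units of the state.
- bot.sense(): the state, without advancing time (a new reading comes with each control period).
- bot.grab_frame(name): name is "scene" or "top" or "wrist"; returns (picture, depth): 400x640x3 uint8, blue, green, red; 400x640 float32, m along the optical axis (not along the pixel's ray), 0 where there is no reading.
- bot.get_calibration(name): a dict with "fx", "fy", "cx", "cy" (pixels), "k1" (the pictures are not rectified: a ray, as slopes to the right and down, at radius r is drawn at 1 + k1 r^2 times it, then the intrinsics apply), "R" (3x3) and "t" (3): a world point X has camera coordinates R X + t; the wrist camera has in their place "T_tool_cam" (4x4, takes a point from camera to tool coordinates, whose origin is the TCP and whose axes are the flange's). Camera axes: x right, y down, z forward; pixel columns grow to the right and rows downward; lengths in m; the calibration is good to about 2 mm. A picture is of the moment at which its call begins: read the wrist's pose just before it. get_calibration takes no time and is no camera call.
- bot.sign_off(): hands the job in; it is judged then, once.
The state is a dict: "t": time; "joint_pos": joint angles; "qvel": joint speeds; "tau": joint torques, N m; "eef_pos": TCP position; "tool_rot": TCP orientation; "force": force on the tool from outside, world axes, zero at the start; "moment": the same for the moment, N m; "grip_width": finger opening in m; "gripper_force": force on a finger pad.
Only numpy, scipy, OpenCV 4.12 (cv2) and the standard library are available. Lean on these libraries where they do the work, as an engineer would, in place of code of your own. Each camera call takes 0.05 s, during which the arm holds its last target. There are 200 camera calls.

## Task

The fixture chuck's jaws are open and the dark, worn specimen pin stands loose in it. First take the worn pin out and put it in the steel tray; then stand the plain straight pin from the white rack fully home in the chuck and turn the knurled sleeve clockwise, seen from above, as far as it goes, so that the three jaws grip the pin firmly and upright. Set the pins down rather than dropping them, and leave the other two pins and the jar where they are.

Things in the scene. Friction and masses are not known exactly. Their poses are not given: they have to be found in the camera images.
- chuck: Fixture chuck fixed to the bench, axis vertical; origin on the axis at table height, x points to the stand post. White base plate 12 mm thick, 70 mm wide, from x = -50 to 125 mm; on it a dark round foot of radius 33 mm up to 30 mm above the table; above that the knurled sleeve. Three jaws stand round the bore, fixed walls between them 13 mm from the axis; all end 68 mm up, flush with the sleeve.
- bore (a point): Centre of the flat floor of the chuck's bore, on its axis, 34 mm above the table and 34 mm below the mouth; axes as chuck. The jaws leave a round opening of 24 mm diameter at sleeve angle 0, 4 mm less per rad.
- sleeve_grip (a point): Point on the chuck's axis at a good height to grip the sleeve, 58 mm above the table. The sleeve is a knurled steel ring, 52 mm outer and 43 mm inner diameter, from 32 to 68 mm above the table. Pins stick up through its middle: the 60 mm pin, when home, to 94 mm above the table, the worn pin to 90 mm.
- sleeve (a joint): Turn of the sleeve, rad: 0 fully open, grows clockwise seen from above, stops at 2.3. The three jaws move in together, 2 mm per rad; they touch a 16 mm pin at 2.0 and grip it firmly at the 2.3 stop. Friction 0.15 N m, up to about 0.35 N m while clamping; it stays where it is left. Starts between 0 and 0.8, so it can take more than one wrist turn.
- jaw0: Chuck jaw, a smooth hardened steel block (slippery: the pin centres itself) 8 x 8 x 25 mm, that slides radially as the sleeve turns; it lies on the side of the post. The origin is on the chuck's axis at table height (as built), not on the jaw.
- jaw1: Second jaw, 120 degrees on (anticlockwise from above). Same origin.
- jaw2: Third jaw, 240 degrees on. Same origin.
- post_top (a point): Top centre of the steel stand post, radius 7 mm, fixed upright on the base plate 100 mm from the chuck's axis; its top is 230 mm above the table. It carries a clamp block (28 x 30 x 26 mm) at 190 mm height and a black star knob on the side away from the chuck. A gripper over the chuck must turn clear of it.
- worn_mid (a point): Centre (half-way up) of the worn pin: dark steel, 16 mm diameter, 56 mm tall, about 80 g, top edge slightly rounded off. z runs up along it. It starts loose in the chuck, its foot on the bore floor.
- worn_foot (a point): Centre of the worn pin's foot.
- fresh_mid (a point): Centre of the new pin: plain straight bright steel cylinder, 16 mm diameter, 60 mm tall, about 90 g, with flat ends; z runs up along it. It starts standing in one of the three wells of the white rack.
- fresh_foot (a point): Centre of the new pin's foot; it is home when this is on the bore floor.
- rack: White pin rack, fixed, 190 x 60 x 20 mm, origin under its centre, long side along x; three round wells of 27 mm diameter, 12 mm deep (floor 8 mm above the table), at x = -62, 0 and 62 mm. The pins stand free in the wells in any order.
- stub_mid (a point): Centre of the short thick pin in the rack, 22 mm diameter, 42 mm tall: leave it.
- headed_mid (a point): Centre of the headed pin in the rack, 16 mm shank with a 25 mm wide, 12 mm thick head on top, 60 mm tall: leave it.
- tray_in (a point): Centre of the inner floor (4 to 5 mm above the table) of the open steel tray, fixed, 120 x 120 mm outside, 24 mm tall, walls 4 mm.
- jar_mid (a point): Centre of a small glass sample jar with black cap, 44 mm diameter, 66 mm tall, standing near the chuck: leave it.
Mind the look-alikes: they are no part of the job. What is meant by the chuck is not yellow, and is the larger of those in its own colour.

How it is judged:
By the outcome, as a careful person would: the job done as asked, in the order asked, and still so for the second after the job is handed in, with the robot touching nothing.
It also fails if it takes over 72 s, if anything falls off the work surface, if the arm or the gripper's body presses on something with over 40 N, if the wrist force passes 120 N, or if a joint passes its speed limit or range.

## Working session

There is one attempt and no reset: what is moved stays moved. The work goes in short steps, Python scripts to look and compute and a tool call to move; the robot and the scene stay as the last step left them, time stands still between calls to the robot, and variables do not carry over. Pictures are saved under pics/ and viewed, at most 12 in all, crops included, and the job is handed in when it is done.

Besides the shell and the picture viewer there is one more tool, called after "Call:" as name(argument=value, ...), one argument or row to a line, values as JSON. arm_command: Moves the arm, as the interface text tells. Its arguments: {"type":"object","properties":{"series":{"type":"array","items":{"type":"number"}},"jaw":{"type":"number"},"squeeze":{"type":"number"}},"required":["series"]}

```bash
ls; mkdir -p pics; cat > h.py <<'E'
import numpy as np, cv2
from cell import bot
from scipy.spatial.transform import Rotation as Ro
def cam(name,s=None):
    c=bot.get_calibration(name)
    K=np.array([[c['fx'],0,c['cx']],[0,c['fy'],c['cy']],[0,0,1.]])
    if 'R' in c: R=np.array(c['R']);t=np.array(c['t']); return K,c['k1'],R.T,-R.T@t
    T=np.array(c['T_tool_cam']); Rt=Ro.from_rotvec(s['tool_rot']).as_matrix()
    return K,c['k1'],Rt@T[:3,:3],Rt@T[:3,3]+np.array(s['eef_pos'])
def rays(cm,uv):
    K,k1,R,o=cm; uv=np.atleast_2d(np.asarray(uv,float))
    d=(uv-[K[0,2],K[1,2]])/[K[0,0],K[1,1]]; p=d.copy()
    for _ in range(20): p=d/(1+k1*(p**2).sum(1,keepdims=True))
    return np.c_[p,np.ones(len(p))]@R.T, np.c_[p,np.ones(len(p))]
def onplane(cm,uv,z):
    w,_=rays(cm,uv); o=cm[3]; return o+w*((z-o[2])/w[:,2])[:,None]
def cloud(cm,depth):
    h,w=depth.shape; u,v=np.meshgrid(np.arange(w),np.arange(h))
    r,_=rays(cm,np.c_[u.ravel(),v.ravel()])
    P=cm[3]+r*depth.ravel()[:,None]; return P.reshape(h,w,3)
def proj(cm,X):
    K,k1,R,o=cm; c=(np.atleast_2d(X)-o)@R; p=c[:,:2]/c[:,2:]
    p=p*(1+k1*(p**2).sum(1,keepdims=True)); return p*[K[0,0],K[1,1]]+[K[0,2],K[1,2]]
E
python3 - <<'E'
from h import *
s=bot.sense();print(s)
for n in('top','scene'):
    p,d=bot.grab_frame(n); cv2.imwrite(f'pics/{n}0.png',p); np.save(f'{n}0.npy',d)
    c=cam(n); print(n,c[0].tolist(),c[1],c[3],c[2][:,2])
E
```

```text
pics
{'t': 0.0, 'joint_pos': array([-8.06323996e-01,  4.08071263e-02,  8.38078735e-02, -4.81928388e-04,
       -1.61551324e+00, -3.33735200e-01]), 'qvel': array([-5.65939041e-04,  3.28777826e-04,  2.84255837e-06, -1.40685558e-03,
       -5.53015718e-04,  8.18956046e-04]), 'tau': array([-1.95912035e-03, -3.68212080e+01,  3.47411120e+01,  6.93226799e+00,
       -5.41743750e-03,  1.00131588e-04]), 'eef_pos': array([ 0.25054314, -0.54495918,  0.30287621]), 'tool_rot': array([ 6.71310410e-01, -3.06853259e+00, -2.69376179e-03]), 'force': array([ 0.53999197,  0.00872972, -0.27947914]), 'moment': array([ 0.04055009,  0.001244  , -0.01319308]), 'gripper_force': 0.0, 'grip_width': 0.08526300767982177}
top [[493.05907669809324, 0.0, 314.58332437032607], [0.0, 493.05907669809324, 197.630148089619], [0.0, 0.0, 1.0]] -0.07758708641827156 [0.34754606 0.01688175 1.41630224] [ 0.09586864 -0.01430081 -0.99529126]
scene [[386.59292078792714, 0.0, 318.25940432493144], [0.0, 386.59292078792714, 199.81681376862207], [0.0, 0.0, 1.0]] -0.05949564361114622 [ 0.63962269 -0.7381923   0.84531121] [-0.14364183  0.74090876 -0.65606496]
```

View pics/top0.png

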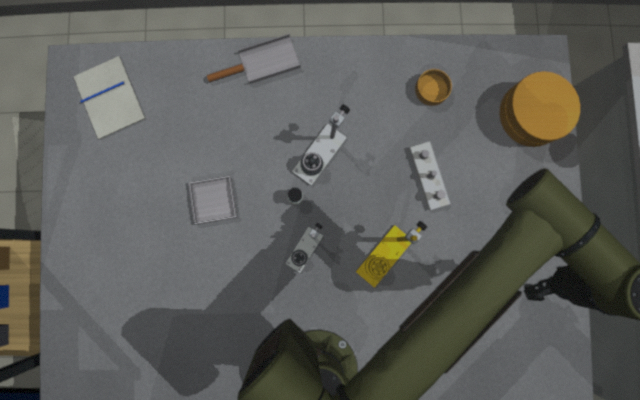

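View pics/scene0.png

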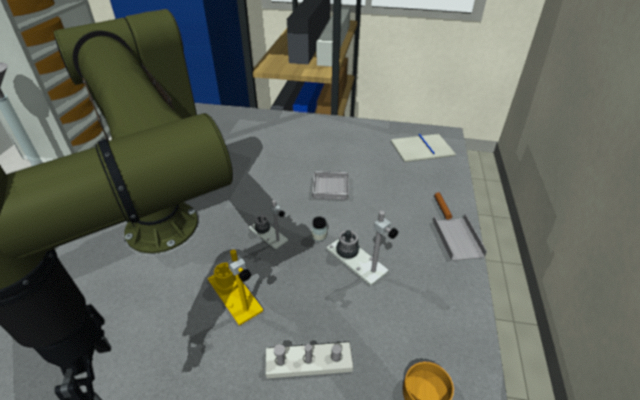

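The top view shows the large white chuck at (312,162) with its post towards (342,112), the tray at (212,200), the rack at (430,175) with three pins, and the jar at (295,196). A smaller grey-white chuck and a yellow one are the decoys. Next I'll measure these and make a zoomed crop.

```bash
python3 - <<'E'
from h import *
c=cam('top');p=cv2.imread('pics/top0.png');d=np.load('top0.npy');P=cloud(c,d)
def at(u,v): return P[v-1:v+2,u-1:u+2].reshape(-1,3).round(3)[4]
for n,u,v in [('table',250,130),('chuck',312,162),('jar',295,195),('tray',212,200),('rack',440,190),('knob',344,109)]: print(n,at(u,v))
# base plate white mask, rack, tray
hsv=cv2.cvtColor(p,cv2.COLOR_BGR2HSV)
for n,z,(u0,v0,u1,v1),th in [('plate',.012,(280,120,355,195),140),('rack',.02,(400,130,460,220),140)]:
    m=((hsv[...,2]>th)&(hsv[...,1]<50)).astype(np.uint8); mm=np.zeros_like(m); mm[v0:v1,u0:u1]=m[v0:v1,u0:u1]
    cs,_=cv2.findContours(mm,0,2); k=max(cs,key=cv2.contourArea)
    X=onplane(c,k[:,0,:],z)[:,:2]*1000
    print(n,cv2.minAreaRect(X.astype(np.float32)), cv2.boundingRect(k))
# tray from heights: cells 15-30mm
sub=np.zeros(d.shape,bool); sub[165:235,175:250]=1
m=sub&(P[...,2]>.012)&(P[...,2]<.04)&(d>0)
print('tray',cv2.minAreaRect((P[m][:,:2]*1000).astype(np.float32)),m.sum())
for n,(u0,v0,u1,v1),zl in [('jar',(283,183,307,206),.05),('pins',(405,140,450,210),.035),('sleeve',(295,145,330,180),.055),('post',(325,95,360,140),.15)]:
    sub=np.zeros(d.shape,np.uint8); sub[v0:v1,u0:u1]=1
    m=((sub>0)&(P[...,2]>zl)&(d>0)).astype(np.uint8)
    k,l,st,ce=cv2.connectedComponentsWithStats(m)
    for i in range(1,k):
        if st[i,4]>5:
            Q=P[l==i]; print(n,st[i,4],ce[i].round(1),Q.min(0).round(3),Q.max(0).round(3),np.median(Q,0).round(3))
a=cv2.resize(p[95:225,270:460],None,fx=4,fy=4,interpolation=cv2.INTER_CUBIC); cv2.imwrite('pics/c1.png',a)
E
```

```text
table [0.687 0.18  0.002]
chuck [0.573 0.002 0.089]
jar [0.486 0.051 0.068]
tray [0.484 0.291 0.007]
rack [ 0.49  -0.352  0.064]
knob [ 0.687 -0.081  0.205]
plate ((636.1293334960938, -40.15553283691406), (67.94586181640625, 107.34467315673828), 51.887779235839844) (307, 131, 39, 36)
rack ((539.3131103515625, -337.3766784667969), (189.74798583984375, 58.98801040649414), 15.452888488769531) (411, 142, 39, 68)
tray ((478.0816650390625, 287.4306640625), (133.36997985839844, 119.51188659667969), 8.483599662780762) 338
jar 166 [294.5 194.2] [0.469 0.034 0.05 ] [0.508 0.071 0.073] [0.489 0.052 0.066]
pins 58 [424.9 153.4] [ 0.587 -0.331  0.035] [ 0.607 -0.31   0.055] [ 0.598 -0.318  0.049]
pins 36 [432.7 173.3] [ 0.531 -0.343  0.038] [ 0.547 -0.33   0.075] [ 0.538 -0.334  0.065]
pins 67 [440.1 193.9] [ 0.467 -0.362  0.036] [ 0.49  -0.341  0.075] [ 0.479 -0.351  0.068]
sleeve 223 [311.5 161.1] [ 0.554 -0.02   0.055] [0.605 0.03  0.098] [0.578 0.003 0.068]
post 248 [338.6 116.1] [ 0.645 -0.095  0.153] [ 0.701 -0.042  0.237] [ 0.666 -0.066  0.202]
```

View pics/c1.png

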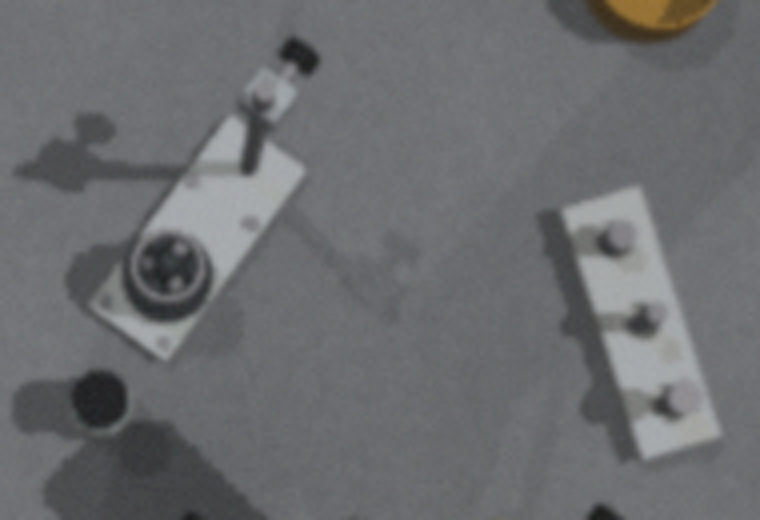

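The crop shows the plate and sleeve (pin off-centre in the bore, crop 165,265), and the rack from top to bottom: stub (620,240), the narrow bright pin in the middle (645,320), headed pin (680,400). The heights agree with this: 0.049, 0.068 and 0.068. So the fresh pin is the middle one.

```bash
cat >> h.py <<'E'
def to(x,y,z,s=None):
    s=s or bot.sense(); R=Ro.from_rotvec(s['tool_rot']).as_matrix()
    d=R.T@(np.array([x,y,z])-s['eef_pos'])*1000; return d.round(1)
def yaw(s=None):
    s=s or bot.sense(); R=Ro.from_rotvec(s['tool_rot']).as_matrix(); return np.degrees(np.arctan2(R[1,0],R[0,0])), R[:,2].round(4)
E
python3 - <<'E'
from h import *
c=bot.get_calibration('wrist');print(np.round(c['T_tool_cam'],3),c['fx'],c['cx'],c['cy'])
s=bot.sense();R=Ro.from_rotvec(s['tool_rot']).as_matrix();print(R.round(3),yaw())
T=np.array(c['T_tool_cam'])
# point at 0.07 height seen at image centre: offset in tool frame
o=T[:3,3];z=T[:3,2]
print(to(.578,.004,.33))
for tz in (.25,.3,.33): 
    L=(tz-.07-o[2])/z[2]; print(tz,(o+z*L)*1000)
E
```

```text
[[-0.    -0.947 -0.322  0.083]
 [ 1.    -0.001  0.001  0.001]
 [-0.001 -0.322  0.947 -0.071]
 [ 0.     0.     0.     1.   ]] 348.97098193577796 311.292142232514 198.6771917309109
[[-0.909 -0.418 -0.001]
 [-0.418  0.909  0.001]
 [ 0.     0.002 -1.   ]] (np.float64(-155.31724515331334), array([-8.0e-04,  1.4e-03, -1.0e+00]))
[-526.8  362.1  -26.5]
0.25 [ -2.15140105   1.03160548 180.        ]
0.3 [-19.17042467   1.08481288 230.        ]
0.33 [-29.38183885   1.11673731 260.        ]
```

Call:
arm_command(
  series=[-35,24,-2,0,-40,27.5,-2,0,-40,27.5,-2,0,-40,27.5,-2,0,-40,27.5,-2,0,-40,27.5,-2,0,-40,27.5,-2,0,-40,27.5,-2,0,-40,27.5,-2,0,-40,27.5,-2,0,-40,27.5,-2,0,-40,27.5,-2,0],
  jaw=0.4,
)

```text
t: 1.3
eef_pos: [0.5464, -0.0481, 0.3278]
tool_rot: [0.672, -3.069, -0.0]
force: [1.0, -1.2, -0.3]
grip_width: 0.0517
gripper_force: 0.0
```

Call:
arm_command(
  series=[-35,24,0,0,-20,14,0,0,-5,3,0,0,0,0,0,0],
)

```text
t: 1.7
eef_pos: [0.5834, 0.0128, 0.327]
tool_rot: [0.673, -3.067, 0.0]
force: [-0.9, -0.1, -0.4]
grip_width: 0.0514
gripper_force: 0.0
```

```bash
python3 - <<'E'
from h import *
s=bot.sense();p,d=bot.grab_frame('wrist');c=cam('wrist',s)
print(s['eef_pos'],yaw(s),s['joint_pos'].round(2),s['grip_width'],s['t'])
cv2.imwrite('pics/w1.png',p);np.save('w1.npy',d)
P=cloud(c,d)
def rep(n,m):
    Q=P[m]; r=cv2.minEnclosingCircle((Q[:,:2]*1000).astype(np.float32)); print(n,m.sum(),np.median(Q,0).round(4),r)
near=(np.hypot(P[...,0]-.578,P[...,1]-.004)<.04)&(d>0)
rep('rim',near&(abs(P[...,2]-.068)<.006)); rep('pin',near&(P[...,2]>.08))
E
```

```text
[0.58335989 0.01276226 0.3269742 ] (np.float64(-155.2508009411386), array([-1.7e-03, -4.0e-04, -1.0e+00])) [ 0.37  0.    0.09 -0.   -1.66 -1.5 ] 0.05138031442163064 1.7
rim 1362 [0.5783 0.003  0.0682] ((579.3807983398438, 3.3415565490722656), 26.481657028198242)
pin 17735 [ 0.5761 -0.0032  0.3168] ((578.0023803710938, 3.996464252471924), 39.99501037597656)
```

View pics/w1.png

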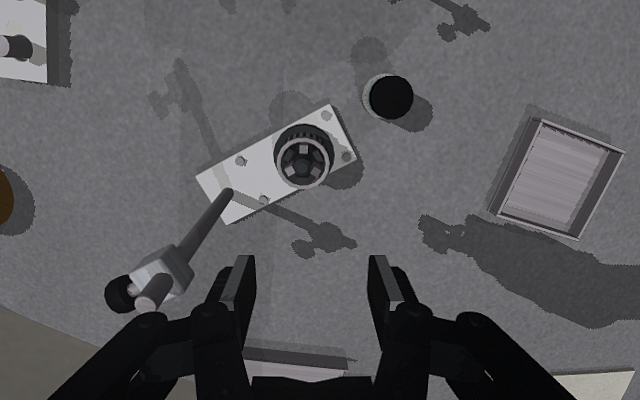

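The wrist view shows the chuck rim at (302,162) with the pin in the bore, the post at lower left, the jar at (390,97) and the tray at right. To cancel camera-mount error, I'll measure the chuck again with the tool half-turned.

Call:
arm_command(
  series=[0,0,0,-8.5,0,0,0,-8.5,0,0,0,-8.5,0,0,0,-8.5,0,0,0,-8.5,0,0,0,-8.5,0,0,0,-8.5,0,0,0,-8.5,0,0,0,-8.5,0,0,0,-8.5,0,0,0,-8.5,0,0,0,-8.5],
)

```text
t: 2.95
eef_pos: [0.5826, 0.0107, 0.3285]
tool_rot: [-2.81, 1.403, -0.001]
force: [-0.0, -0.6, 0.4]
grip_width: 0.0516
gripper_force: 0.0
```

Call:
arm_command(
  series=[0,0,0,-8.5,0,0,0,-8.5,0,0,0,-8.5,0,0,0,-8.5,0,0,0,-8.5,0,0,0,-8.5,0,0,0,-8.5,0,0,0,-8.5,0,0,0,-8.5,0,0,0,0,0,0,0,0],
)

```text
t: 4.05
eef_pos: [0.5829, 0.0112, 0.3283]
tool_rot: [-3.079, -0.623, -0.001]
force: [-0.3, 1.2, -0.2]
grip_width: 0.0514
gripper_force: 0.0
```

```bash
cat > m.py <<'E'
from h import *
def circ(Q):
    A=np.c_[2*Q[:,:2],np.ones(len(Q))]; b=(Q[:,:2]**2).sum(1); x=np.linalg.lstsq(A,b,rcond=None)[0]
    return x[:2].round(4), round(float(np.sqrt(x[2]+x[0]**2+x[1]**2)),4)
def chuck(c,d):
    P=cloud(c,d); r=np.hypot(P[...,0]-.578,P[...,1]-.0035); ok=(d>0)
    m=(ok&(r<.035)&(abs(P[...,2]-.068)<.004)).astype(np.uint8)
    cs,_=cv2.findContours(m,cv2.RETR_EXTERNAL,cv2.CHAIN_APPROX_NONE); k=max(cs,key=cv2.contourArea)[:,0,:]
    X=onplane(c,k,.068); print('rim',circ(X),circ(X[np.hypot(*(X[:,:2]-circ(X)[0]).T)>.024]), m.sum())
    m=(ok&(r<.02)&(P[...,2]>.082)&(P[...,2]<.1)).astype(np.uint8)
    k=cv2.findNonZero(m)[:,0,:]; 
    cs,_=cv2.findContours(m,cv2.RETR_EXTERNAL,cv2.CHAIN_APPROX_NONE)
    kk=max(cs,key=cv2.contourArea)[:,0,:]
    Q=onplane(c,kk,.09); print('pin top',circ(Q),Q[:,:2].mean(0).round(4),np.median(P[m>0],0).round(4),m.sum())
E
python3 - <<'E'
from m import *
s=bot.sense();p,d=bot.grab_frame('wrist');c2=cam('wrist',s);cv2.imwrite('pics/w2.png',p);np.save('w2.npy',d)
print(s['eef_pos'],yaw(s),s['joint_pos'].round(2))
chuck(c2,d)
s1=dict(s);s1['eef_pos']=np.array([0.58335989,0.01276226,0.3269742]);s1['tool_rot']=np.array([0.673,-3.067,0])
c1=cam('wrist',s1);chuck(c1,np.load('w1.npy'))
# tray (w1) by bright depth band
P=cloud(c1,np.load('w1.npy'));
m=(np.hypot(P[...,0]-.48,P[...,1]-.29)<.1)&(P[...,2]>.014)&(P[...,2]<.032)
print('tray',cv2.minAreaRect((P[m][:,:2]*1000).astype(np.float32)))
E
```

```text
[0.58287678 0.0112209  0.32832993] (np.float64(22.886559996398347), array([ 6.e-04,  3.e-04, -1.e+00])) [ 0.36 -0.    0.09 -0.   -1.66  1.61]
rim (array([0.5808, 0.0036]), 0.0254) (array([0.5808, 0.0036]), 0.0254) 1219
pin top (array([0.5801, 0.0033]), 0.0079) [0.5802 0.0033] [0.5801 0.0032 0.0896] 245
rim (array([0.5805, 0.0013]), 0.0254) (array([0.5805, 0.0013]), 0.0254) 1265
pin top (array([5.786e-01, 3.000e-04]), 0.0078) [5.784e-01 4.000e-04] [5.786e-01 3.000e-04 8.950e-02] 254
tray ((485.1142578125, 286.3588562011719), (120.88391876220703, 122.89107513427734), 8.19894027709961)
```

```bash
python3 - <<'E'
from h import *
for _ in range(3): s=bot.sense();print(s['eef_pos'].round(4),s['t'])
print(to(.5794,.0018,.145))
E
```

```text
[0.583  0.0114 0.3282] 4.1
[0.583  0.0114 0.3282] 4.1
[0.583  0.0114 0.3282] 4.1
[ -7.1   7.5 183.2]
```

Call:
arm_command(
  series=[-3.5,4,5,0,-3.5,3.5,25,0,0,0,30,0,0,0,30,0,0,0,30,0,0,0,30,0,0,0,20,0,0,0,10,0,0,0,0,0,0,0,0,0],
)

```text
t: 5.1
eef_pos: [0.5802, 0.0024, 0.1491]
tool_rot: [3.077, 0.63, 0.002]
force: [-0.3, -0.1, 1.0]
grip_width: 0.0509
gripper_force: 0.0
```

```bash
python3 - <<'E'
from h import *
s=bot.sense();p,d=bot.grab_frame('wrist');cv2.imwrite('pics/w3.png',p)
print(to(.5794,.0018,.145),s['eef_pos'])
E
```

```text
[-1.2  0.3  4.5] [0.58019203 0.00238186 0.1490879 ]
```

View pics/w3.png

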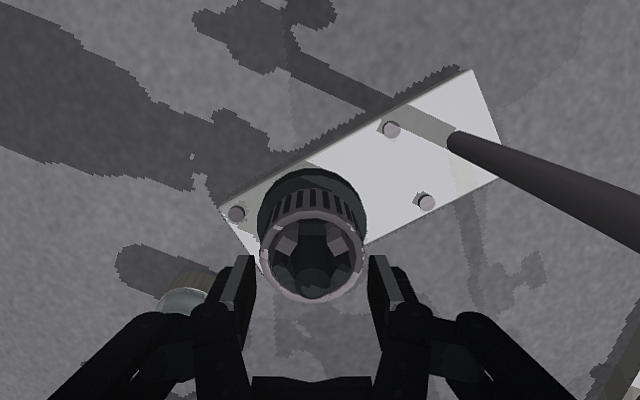

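Pin top at (314,285) is centred between the fingers at (250,…) and (375,…). Descend 4 mm and close.

Call:
arm_command(
  series=[-1,0,4,0,0,0,0,0],
)

```text
t: 5.35
eef_pos: [0.5788, 0.0022, 0.1441]
tool_rot: [-3.077, -0.631, -0.001]
force: [-0.4, 0.9, -0.7]
grip_width: 0.0511
gripper_force: 0.0
```

Call:
arm_command(
  series=[0,0,0,0,0,0,0,0,0,0,0,0,0,0,0,0,0,0,0,0,0,0,0,0],
  jaw=1,
  squeeze=40,
)

```text
t: 5.95
eef_pos: [0.579, 0.0021, 0.1442]
tool_rot: [3.077, 0.631, 0.001]
force: [0.5, -0.5, 2.4]
grip_width: 0.0141
gripper_force: 39.0
```

Call:
arm_command(
  series=[0,0,-5,0,0,0,-15,0,0,0,-25,0,0,0,-30,0,0,0,-20,0,0,0,0,0],
)

```text
t: 6.55
eef_pos: [0.5799, 0.0021, 0.244]
tool_rot: [3.077, 0.631, 0.011]
force: [-0.3, 0.5, -1.6]
grip_width: 0.0141
gripper_force: 39.0
```

```bash
python3 - <<'E'
from h import *
print(bot.sense()['grip_width'],to(.485,.287,.2),yaw(),bot.sense()['eef_pos'])
E
```

```text
0.014066329491017703 [  24.6 -299.4   43.6] (np.float64(23.191051334117432), array([ 6.8e-03,  9.0e-04, -1.0e+00])) [0.57994615 0.00209404 0.24397852]
```

Call:
arm_command(
  series=[1.5,-15,0,0,2.5,-30,0,0,2.5,-35,0,0,3,-35,0,0,3,-35,0,0,3,-35,0,0,3,-35,10,0,2.5,-35,20,0,2.5,-30,20,0,1,-14,20,0,0,0,20,0,0,0,0,0],
)

```text
t: 7.75
eef_pos: [0.4813, 0.2863, 0.1445]
tool_rot: [3.074, 0.632, -0.011]
force: [-0.1, -0.1, -1.2]
grip_width: 0.0142
gripper_force: 39.1
```

Call:
arm_command(
  series=[0,0,20,0,0,0,8,0,0,0,5,0,0,0,2,0,0,0,0,0,0,0,0,0],
)

```text
t: 8.35
eef_pos: [0.4839, 0.2868, 0.1147]
tool_rot: [-3.077, -0.631, -0.001]
force: [-0.4, -0.5, -0.6]
grip_width: 0.0141
gripper_force: 39.2
```

```bash
python3 - <<'E'
from h import *
print(to(.485,.287,.1147),bot.sense()['force'],yaw())
p,d=bot.grab_frame('wrist');cv2.imwrite('pics/w4.png',p)
E
```

```text
[ 1.1  0.3 -0. ] [-0.44781187 -0.4895503  -0.58047832] (np.float64(23.175541780865707), array([ 7.e-04,  8.e-04, -1.e+00]))
```

View pics/w4.png

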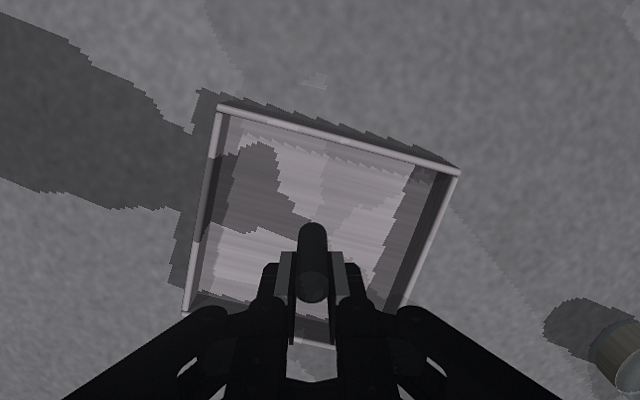

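The pin hangs upright at (312,260) inside the tray; lower in 1 mm steps until it touches.

Call:
arm_command(
  series=[0,0,1,0,0,0,0,0,0,0,0,0],
)

```text
t: 8.7
eef_pos: [0.4841, 0.2869, 0.1141]
tool_rot: [-3.077, -0.631, -0.003]
force: [-1.2, -0.9, 5.8]
grip_width: 0.0138
gripper_force: 39.7
```

Call:
arm_command(
  series=[0,0,1,0,0,0,0,0,0,0,0,0],
)

```text
t: 9.0
eef_pos: [0.4844, 0.287, 0.1141]
tool_rot: [-3.077, -0.632, -0.004]
force: [-2.3, -0.6, 9.3]
grip_width: 0.0141
gripper_force: 40.1
```

Call:
arm_command(
  series=[0,0,0.7,0,0,0,0,0,0,0,0,0],
)

```text
t: 9.3
eef_pos: [0.4846, 0.2872, 0.1141]
tool_rot: [-3.076, -0.632, -0.006]
force: [-2.2, -0.8, 11.1]
grip_width: 0.014
gripper_force: 40.3
```

Call:
arm_command(
  series=[0,0,-1.8,0,0,0,0,0],
)

```text
t: 9.5
eef_pos: [0.4841, 0.2869, 0.1141]
tool_rot: [-3.077, -0.631, -0.003]
force: [-1.2, -0.4, 6.7]
grip_width: 0.014
gripper_force: 39.7
```

Call:
arm_command(
  series=[0,0,0,0,0,0,0,0,0,0,0,0,0,0,0,0],
  jaw=0.4,
)

```text
t: 9.9
eef_pos: [0.4834, 0.2865, 0.1125]
tool_rot: [3.077, 0.631, -0.001]
force: [0.4, -0.6, -0.4]
grip_width: 0.0516
gripper_force: 0.0
```

Call:
arm_command(
  series=[0,0,-10,0,0,0,-30,0,0,0,-40,0,0,0,-40,0,0,0,-30,0,0,0,0,0],
)

```text
t: 10.5
eef_pos: [0.4849, 0.2872, 0.2698]
tool_rot: [-3.073, -0.63, -0.014]
force: [-0.1, -0.3, 0.6]
grip_width: 0.0511
gripper_force: 0.0
```

```bash
python3 - <<'E'
from h import *
s=bot.sense();p,d=bot.grab_frame('wrist');c=cam('wrist',s);P=cloud(c,d)
m=(np.hypot(P[...,0]-.485,P[...,1]-.287)<.05)&(P[...,2]>.05)&(P[...,2]<.07)&(d>0)
print('worn top',np.median(P[m],0),P[m].min(0),P[m].max(0),m.sum()); print(s['eef_pos'],to(.539,-.337,s['eef_pos'][2]))
E
```

```text
worn top [0.48532027 0.28814891 0.05949561] [0.47630905 0.27972155 0.05036156] [0.49192489 0.29549331 0.06260211] 302
[0.48492443 0.2871995  0.26977927] [-195.3  595.2   -5.5]
```

Call:
arm_command(
  series=[-7,21,-10,0,-14,42,-10,0,-14,43,-10,0,-14,43,-5,0,-14,43,0,0,-14,43,0,0,-14,43,0,0,-14,43,0,0,-14,43,0,0,-14,43,0,0,-14,43,0,0,-14,43,0,0],
)

```text
t: 11.75
eef_pos: [0.5287, -0.2323, 0.2974]
tool_rot: [-3.077, -0.631, 0.002]
force: [1.0, 0.2, -0.1]
grip_width: 0.0515
gripper_force: 0.0
```

Call:
arm_command(
  series=[-14,43,0,0,-12,36,0,0,-8,23,0,0,0,0,0,7.7,0,0,0,0,0,0,0,0],
)

```text
t: 12.35
eef_pos: [0.5381, -0.3372, 0.2975]
tool_rot: [-3.112, -0.428, 0.002]
force: [-0.6, 0.8, -0.3]
grip_width: 0.0513
gripper_force: 0.0
```

```bash
python3 - <<'E'
from m import *
s=bot.sense();p,d=bot.grab_frame('wrist');c=cam('wrist',s);cv2.imwrite('pics/w5.png',p);np.save('w5.npy',d)
print(s['eef_pos'],yaw(s)); P=cloud(c,d)
for n,x,y,h in [('stub',.598,-.319,.05),('mid',.539,-.337,.068),('near',.479,-.351,.068)]:
    m=((np.hypot(P[...,0]-x,P[...,1]-y)<.025)&(abs(P[...,2]-h)<.006)&(d>0)).astype(np.uint8)
    cs,_=cv2.findContours(m,0,1)
    if not cs: print(n,'none');continue
    k=max(cs,key=cv2.contourArea)[:,0,:]; print(n,circ(onplane(c,k,h)),np.median(P[m>0],0).round(4),m.sum())
m=(abs(P[...,2]-.02)<.005)&(d>0)&(abs(P[...,0]-.539)<.15)&(abs(P[...,1]+.337)<.1)
print(cv2.minAreaRect((P[m][:,:2]*1000).astype(np.float32)))
print(to(.539,-.337,.13))
E
```

```text
[ 0.53811812 -0.33716643  0.29750982] (np.float64(15.652718497130435), array([-1.e-03,  5.e-04, -1.e+00]))
stub (array([ 0.5978, -0.3193]), 0.0105) [ 0.598  -0.3193  0.0506] 487
mid (array([ 0.5396, -0.3364]), 0.0079) [ 0.5397 -0.3364  0.0684] 265
near (array([ 0.4805, -0.3531]), 0.0126) [ 0.481  -0.353   0.0684] 538
((538.9539184570312, -336.8663330078125), (190.29293823242188, 60.51083755493164), 15.485532760620117)
[  0.7   0.4 167.8]
```

View pics/w5.png

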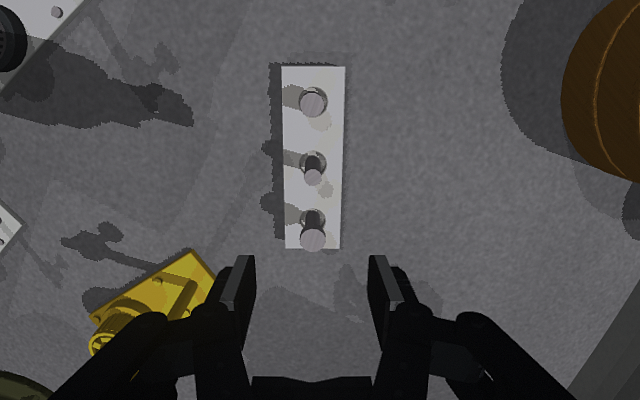

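Mid pin at (313,170) has radius 7.9 mm and top 68 mm, so it is the plain 16 mm pin; the stub is at (312,100) and the headed pin at (313,232). Descending on it.

Call:
arm_command(
  series=[1,0.5,20,0,0,0,30,0,0,0,30,0,0,0,30,0,0,0,30,0,0,0,20,0,0,0,12,0,0,0,4,0,0,0,0,0,0,0,0,0],
)

```text
t: 13.4
eef_pos: [0.5403, -0.3375, 0.1236]
tool_rot: [3.112, 0.424, 0.003]
force: [-0.7, 0.1, -0.0]
grip_width: 0.051
gripper_force: 0.0
```

```bash
python3 - <<'E'
from h import *
print(to(.5395,-.3372,.121),bot.sense()['eef_pos'])
E
```

```text
[-0.7 -0.5  2.6] [ 0.54029651 -0.33748244  0.1235836 ]
```

Call:
arm_command(
  series=[-0.5,-0.3,2.5,0,0,0,0,0],
)

```text
t: 13.6
eef_pos: [0.5393, -0.3371, 0.1199]
tool_rot: [3.113, 0.423, 0.001]
force: [-0.3, -0.4, 0.6]
grip_width: 0.0511
gripper_force: 0.0
```

Call:
arm_command(
  series=[0,0,0,0,0,0,0,0,0,0,0,0,0,0,0,0,0,0,0,0,0,0,0,0],
  jaw=1,
  squeeze=40,
)

```text
t: 14.2
eef_pos: [0.5393, -0.3372, 0.1197]
tool_rot: [3.113, 0.423, 0.0]
force: [1.0, -1.1, 1.8]
grip_width: 0.0145
gripper_force: 39.0
```

Call:
arm_command(
  series=[0,0,-5,0,0,0,-20,0,0,0,-40,0,0,0,-45,0,0,0,-30,0,0,0,-12,0,0,0,0,0],
)

```text
t: 14.9
eef_pos: [0.5395, -0.3372, 0.2732]
tool_rot: [3.112, 0.423, 0.004]
force: [0.6, -0.1, -1.5]
grip_width: 0.0141
gripper_force: 39.1
```

```bash
python3 - <<'E'
from h import *
s=bot.sense();print(to(.5806,.0024,.27),s['eef_pos'],yaw())
E
```

```text
[ 130.2 -316.3    3.1] [ 0.5395192  -0.33721876  0.2732211 ] (np.float64(15.484025515814627), array([ 2.8e-03, -6.0e-04, -1.0e+00]))
```

Call:
arm_command(
  series=[4,-16,0,0,8,-33,0,0,8.5,-34,0,0,8.5,-34,0,0,8.5,-34,0,0,8.5,-34,0,0,8.5,-34,0,0,8.5,-34,0,0,8.5,-34,0,0,8,-33,0,0,2.5,-10,0,0,0,0,0,0],
)

```text
t: 16.1
eef_pos: [0.5294, 0.0044, 0.2694]
tool_rot: [-3.112, -0.428, 0.005]
force: [0.7, -0.0, -1.6]
grip_width: 0.0143
gripper_force: 39.2
```

Call:
arm_command(
  series=[14,4,0,0,20,5,5,0,10,3,15,0,4.5,1.5,20,0,0,0,20,0,0,0,0,0,0,0,0,0],
)

```text
t: 16.8
eef_pos: [0.58, 0.002, 0.2107]
tool_rot: [3.112, 0.422, -0.003]
force: [0.2, 0.9, -0.7]
grip_width: 0.0143
gripper_force: 39.2
```

```bash
python3 - <<'E'
from m import *
s=bot.sense();print(to(.5806,.0024,.185),s['eef_pos'],yaw())
p,d=bot.grab_frame('wrist');c=cam('wrist',s);cv2.imwrite('pics/w6.png',p);np.save('w6.npy',d)
P=cloud(c,d); r=np.hypot(P[...,0]-.5806,P[...,1]-.0024)
m=((r<.035)&(abs(P[...,2]-.068)<.004)&(d>0)).astype(np.uint8)
k=max(cv2.findContours(m,0,1)[0],key=cv2.contourArea)[:,0,:];X=onplane(c,k,.068)
f=X[np.hypot(*(X[:,:2]-[.5806,.0024]).T)>.0235]; print('outer',circ(f),len(f),m.sum())
E
```

```text
[ 0.7 -0.3 25.7] [0.58002696 0.00198708 0.21069214] (np.float64(15.445288010222551), array([-0.0019, -0.001 , -1.    ]))
outer (array([0.5811, 0.0035]), 0.0256) 203 2374
```

View pics/w6.png

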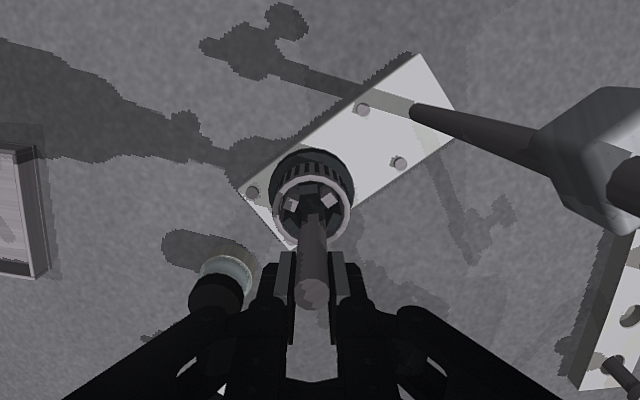

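The pin hangs at (312,270) above the rim at (315,215). I'll measure its top with the same camera to get the relative offset.

```bash
python3 - <<'E'
from m import *
s=bot.sense();c=cam('wrist',s);d=np.load('w6.npy');P=cloud(c,d);p=cv2.imread('pics/w6.png')
m=((abs(P[...,2]-.159)<.006)&(np.hypot(P[...,0]-.58,P[...,1]-.003)<.012)).astype(np.uint8)
k=max(cv2.findContours(m,0,1)[0],key=cv2.contourArea)[:,0,:];X=onplane(c,k,np.median(P[m>0][:,2]))
print(circ(X),np.median(P[m>0],0),cv2.boundingRect(k),m.sum())
v=P[200:312,312];print(v[::8].round(4))
E
```

```text
(array([0.5811, 0.0033]), 0.0099) [0.58236185 0.0035167  0.16058667] (293, 268, 38, 49) 1317
[[5.783e-01 2.100e-03 3.630e-02]
 [5.721e-01 3.000e-04 3.610e-02]
 [5.711e-01 1.000e-04 4.990e-02]
 [5.883e-01 4.900e-03 1.066e-01]
 [5.873e-01 4.600e-03 1.150e-01]
 [5.871e-01 4.600e-03 1.244e-01]
 [5.872e-01 4.700e-03 1.334e-01]
 [5.878e-01 4.800e-03 1.424e-01]
 [5.873e-01 4.700e-03 1.487e-01]
 [5.869e-01 4.600e-03 1.548e-01]
 [5.869e-01 4.600e-03 1.609e-01]
 [5.834e-01 3.600e-03 1.611e-01]
 [5.792e-01 2.500e-03 1.604e-01]
 [5.752e-01 1.400e-03 1.601e-01]]
```

Call:
arm_command(
  series=[1.2,-0.4,10,0,0,0,15,0,0,0,10,0,0,0,5,0,0,0,0,0],
)

```text
t: 17.35
eef_pos: [0.581, 0.0034, 0.1701]
tool_rot: [3.113, 0.423, -0.003]
force: [-0.2, 0.3, -1.0]
grip_width: 0.0144
gripper_force: 39.2
```

Call:
arm_command(
  series=[0,0,7,0,0,0,7,0,0,0,4,0,0,0,2,0,0,0,0,0,0,0,0,0],
)

```text
t: 17.95
eef_pos: [0.5816, 0.0034, 0.1517]
tool_rot: [-3.113, -0.423, -0.001]
force: [-0.7, -0.0, -1.0]
grip_width: 0.0141
gripper_force: 39.2
```

Call:
arm_command(
  series=[0,0,3,0,0,0,2,0,0,0,0,0,0,0,0,0],
)

```text
t: 18.35
eef_pos: [0.5814, 0.0034, 0.1464]
tool_rot: [-3.113, -0.423, 0.0]
force: [-0.6, 0.6, -0.6]
grip_width: 0.0141
gripper_force: 39.2
```

Call:
arm_command(
  series=[0,0,1,0,0,0,0,0,0,0,0,0],
)

```text
t: 18.65
eef_pos: [0.5816, 0.0034, 0.1458]
tool_rot: [-3.113, -0.423, -0.001]
force: [0.8, -0.8, 0.9]
grip_width: 0.0143
gripper_force: 39.3
```

Call:
arm_command(
  series=[0,0,1,0,0,0,0,0,0,0,0,0],
)

```text
t: 18.95
eef_pos: [0.5818, 0.0034, 0.1457]
tool_rot: [3.113, 0.423, 0.002]
force: [-1.7, 1.1, 5.2]
grip_width: 0.0142
gripper_force: 39.8
```

Call:
arm_command(
  series=[0,0,-1,0,0,0,0,0],
)

```text
t: 19.15
eef_pos: [0.5816, 0.0034, 0.1457]
tool_rot: [-3.113, -0.423, -0.001]
force: [-0.3, -0.1, 2.6]
grip_width: 0.0144
gripper_force: 39.4
```

Call:
arm_command(
  series=[0,0,0,0,0,0,0,0,0,0,0,0,0,0,0,0],
  jaw=0.4,
)

```text
t: 19.55
eef_pos: [0.5814, 0.0034, 0.1452]
tool_rot: [-3.113, -0.423, 0.001]
force: [0.1, 1.6, -0.6]
grip_width: 0.0514
gripper_force: 0.0
```

Call:
arm_command(
  series=[0,0,-10,0,0,0,-30,0,0,0,-40,0,0,0,-30,0,0,0,0,8.5,0,0,0,8.5,0,0,0,8.5,0,0,0,8.5,0,0,0,8.5,0,0,0,8.5,0,0,0,8.5,0,0,0,8.5],
  jaw=0,
)

```text
t: 20.75
eef_pos: [0.5815, 0.0034, 0.2564]
tool_rot: [-2.813, 1.398, -0.001]
force: [-0.2, -0.3, 0.4]
grip_width: 0.0855
gripper_force: 0.0
```

Call:
arm_command(
  series=[0,0,0,8.5,0,0,0,8.5,0,0,0,8.5,0,0,0,8.5,0,0,0,5,0,0,0,0,0,0,0,0],
)

```text
t: 21.45
eef_pos: [0.5815, 0.0034, 0.256]
tool_rot: [-2.194, 2.248, -0.0]
force: [-0.4, -0.2, 0.2]
grip_width: 0.085
gripper_force: 0.0
```

```bash
python3 - <<'E'
from m import *
s=bot.sense();print(to(.5806,.0026,.112),s['eef_pos'],yaw(),s['joint_pos'].round(2),s['grip_width'])
p,d=bot.grab_frame('wrist');c=cam('wrist',s);cv2.imwrite('pics/w7.png',p)
P=cloud(c,d); r=np.hypot(P[...,0]-.5806,P[...,1]-.0024)
for n,h,rr in(('rim',.068,.035),('pin',.094,.02)):
    m=((r<rr)&(abs(P[...,2]-h)<.004)&(d>0)).astype(np.uint8)
    k=max(cv2.findContours(m,0,1)[0],key=cv2.contourArea)[:,0,:];print(n,circ(onplane(c,k,h)),np.median(P[m>0],0),m.sum())
E
```

```text
[  0.8   1.  144. ] [0.58150075 0.00339812 0.25603971] (np.float64(-91.37372701840543), array([ 5.e-04,  2.e-04, -1.e+00])) [ 0.35 -0.01 -0.05 -0.   -1.53 -0.37] 0.08499498969282024
rim (array([0.58  , 0.0026]), 0.0255) [ 0.57935824 -0.00071824  0.06836251] 1913
pin (array([0.581 , 0.0033]), 0.0079) [0.58107802 0.00296161 0.09452315] 396
```

View pics/w7.png

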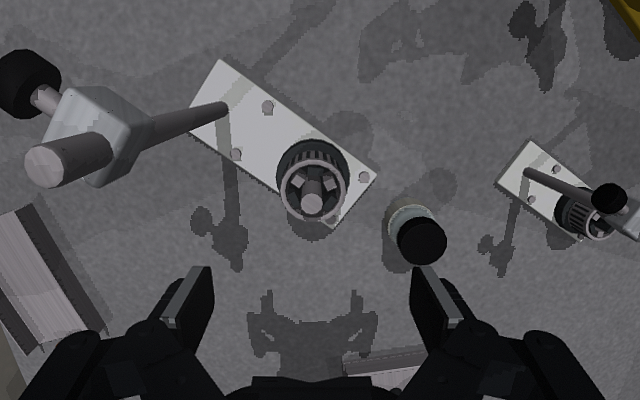

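The pin stands home at (312,203), top 94.5 mm up. Jar at (418,235) is clear of the fingers. Now descending onto the sleeve.

Call:
arm_command(
  series=[0.8,0.8,15,0,0,0,25,0,0,0,30,0,0,0,30,0,0,0,25,0,0,0,14,0,0,0,5,0,0,0,0,0,0,0,0,0],
)

```text
t: 22.4
eef_pos: [0.5813, 0.0027, 0.1129]
tool_rot: [-2.191, 2.249, -0.002]
force: [0.3, -0.8, -0.2]
grip_width: 0.0852
gripper_force: 0.0
```

Call:
arm_command(
  series=[0,0,0,0,0,0,0,0,0,0,0,0,0,0,0,0,0,0,0,0],
  jaw=1,
  squeeze=60,
)

```text
t: 22.9
eef_pos: [0.5807, 0.0027, 0.1129]
tool_rot: [-2.191, 2.25, -0.0]
force: [-2.4, 2.3, 5.3]
grip_width: 0.05
gripper_force: 62.0
```

Call:
arm_command(
  series=[0,0,0,4,0,0,0,6,0,0,0,8,0,0,0,8,0,0,0,8,0,0,0,8,0,0,0,8,0,0,0,8,0,0,0,0],
  squeeze=80,
)

```text
t: 23.8
eef_pos: [0.581, 0.0026, 0.113]
tool_rot: [-0.821, 3.031, -0.001]
force: [-2.0, -0.1, 7.1]
grip_width: 0.0497
gripper_force: 82.3
```

```bash
python3 - <<'E'
from h import *
s=bot.sense();print(yaw(),s['moment'].round(3),s['force'].round(1),s['joint_pos'].round(2))
E
```

```text
(np.float64(-149.68037044269718), array([ 0.0013, -0.    , -1.    ])) [ 0.173  0.925 -0.157] [-2.  -0.1  7.1] [ 0.35  0.05 -0.25  0.   -1.26 -1.39]
```

Call:
arm_command(
  series=[0,0,0,6,0,0,0,6,0,0,0,6,0,0,0,6,0,0,0,0],
)

```text
t: 24.3
eef_pos: [0.581, 0.0025, 0.113]
tool_rot: [-0.175, 3.135, -0.001]
force: [-2.5, -0.2, 5.8]
grip_width: 0.0498
gripper_force: 82.3
```

```bash
python3 - <<'E'
from h import *
s=bot.sense();print(yaw()[0],s['moment'].round(3),s['force'].round(1),s['joint_pos'].round(3)[5])
E
```

```text
-173.6117454293344 [-0.098  0.837 -0.124] [-2.5 -0.2  5.8] -1.809
```

Call:
arm_command(
  series=[0,0,0,5,0,0,0,5,0,0,0,5,0,0,0,0],
)

```text
t: 24.7
eef_pos: [0.5833, 0.0021, 0.1134]
tool_rot: [0.233, 3.125, -0.001]
force: [10.8, -4.6, -2.7]
grip_width: 0.049
gripper_force: 88.0
```

```bash
python3 - <<'E'
from h import *
s=bot.sense();print(yaw()[0],s['moment'].round(3),s['force'].round(1),s['joint_pos'].round(3)[5])
E
```

```text
171.48808109904624 [-1.613 -3.512 -0.047] [10.8 -4.6 -2.7] -2.069
```

```bash
python3 - <<'E'
from h import *
s=bot.sense();p,d=bot.grab_frame('wrist');q,_=bot.grab_frame('scene')
a=np.hstack([cv2.resize(p,None,fx=.6,fy=.6),cv2.resize(q[170:310,270:440],(384,240),interpolation=2)])
cv2.imwrite('pics/w8.png',a);s=bot.sense();print(s['force'],s['moment'],s['eef_pos'],s['grip_width'])
E
```

```text
[10.64174672 -4.21983796 -2.08173885] [-1.568133   -3.61805689 -0.07478161] [0.58329712 0.002084   0.11335469] 0.04880928383052033
```

View pics/w8.png

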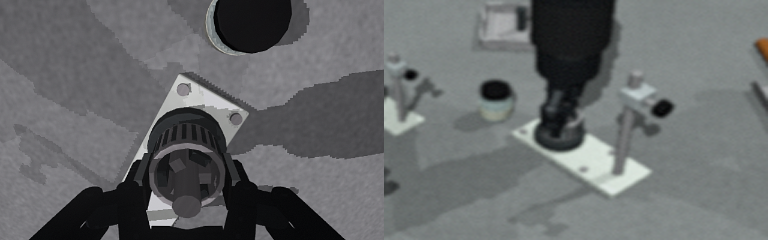

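The view shows no collision. The sleeve has shifted in the grip, so it slipped either at the stop or under the clamping torque. I'll open, recentre, grip harder and test again.

Call:
arm_command(
  series=[0,0,0,0,0,0,0,0,0,0,0,0,0,0,0,0],
  jaw=0.1,
)

```text
t: 25.2
eef_pos: [0.5805, 0.0027, 0.1115]
tool_rot: [-0.233, -3.133, -0.0]
force: [0.2, 0.4, 0.5]
grip_width: 0.0767
gripper_force: 0.0
```

```bash
python3 - <<'E'
from m import *
s=bot.sense();print(to(.5806,.0026,.113),yaw()[0],s['force'].round(1),s['moment'].round(2))
p,d=bot.grab_frame('wrist');c=cam('wrist',s);P=cloud(c,d);r=np.hypot(P[...,0]-.5806,P[...,1]-.0024)
cv2.imwrite('pics/w9.png',cv2.resize(p[190:400,200:420],None,fx=2.5,fy=2.5,interpolation=2))
for n,h,rr in(('rim',.068,.035),('pin',.094,.02)):
    m=((r<rr)&(abs(P[...,2]-h)<.004)&(d>0)).astype(np.uint8)
    k=max(cv2.findContours(m,0,1)[0],key=cv2.contourArea)[:,0,:];print(n,circ(onplane(c,k,h)),np.median(P[m>0],0),m.sum())
E
```

```text
[-0.1 -0.1 -1.5] 171.5045908452926 [0.2 0.4 0.5] [ 0.    0.   -0.06]
rim (array([0.578 , 0.0037]), 0.0222) [0.57252783 0.00742338 0.06821038] 6924
pin (array([0.5786, 0.0033]), 0.0087) [0.57784256 0.00333107 0.09435515] 1846
```

View pics/w9.png

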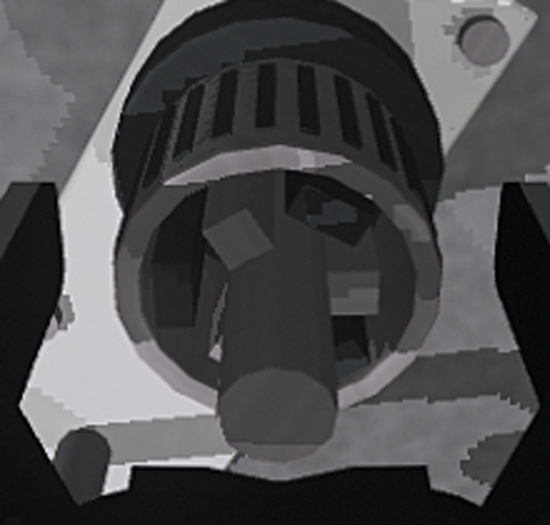

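The jaws at (238,237) and (355,293) now sit against the pin. Regripping at 110 N to find the stop.

Call:
arm_command(
  series=[0,0,0,0,0,0,0,0,0,0,0,0,0,0,0,0],
  jaw=1,
  squeeze=110,
)

```text
t: 25.65
eef_pos: [0.5806, 0.0025, 0.1121]
tool_rot: [0.233, 3.133, -0.001]
force: [-3.6, -1.0, 5.8]
grip_width: 0.0489
gripper_force: 114.9
```

Call:
arm_command(
  series=[0,0,0,3,0,0,0,3,0,0,0,0],
)

```text
t: 25.95
eef_pos: [0.5827, 0.002, 0.1123]
tool_rot: [0.395, 3.111, -0.001]
force: [9.4, -6.0, -2.5]
grip_width: 0.0482
gripper_force: 130.4
```

```bash
python3 - <<'E'
from h import *
s=bot.sense();print(yaw()[0],s['moment'].round(3),s['force'].round(1),s['tau'][5],s['joint_pos'].round(3)[5])
E
```

```text
165.51151650059268 [-1.906 -3.22   0.655] [ 9.4 -6.  -2.5] -0.9714329615235329 -2.174
```

Call:
arm_command(
  series=[0,0,0,3,0,0,0,3,0,0,0,0],
)

```text
t: 26.25
eef_pos: [0.5843, 0.0012, 0.1124]
tool_rot: [0.552, 3.082, -0.002]
force: [18.3, -11.3, -9.1]
grip_width: 0.0489
gripper_force: 145.4
```

```bash
python3 - <<'E'
from h import *
s=bot.sense();print(yaw()[0],s['moment'].round(3),s['force'].round(1),s['tau'][5],s['joint_pos'].round(3)[5])
E
```

```text
159.68614387596682 [-3.768 -6.564  2.513] [ 18.3 -11.3  -9.1] -3.0341751873493195 -2.276
```

Wrist moment reaches 2.5 N m, well above 0.35, so the sleeve is at its stop. Release and check.

Call:
arm_command(
  series=[0,0,0,0,0,0,0,0,0,0,0,0,0,0,0,0,0,0,0,0],
  jaw=0,
)

```text
t: 26.75
eef_pos: [0.5806, 0.0028, 0.1115]
tool_rot: [-0.559, -3.091, -0.0]
force: [-0.9, -0.1, -0.5]
grip_width: 0.0854
gripper_force: 0.0
```

Call:
arm_command(
  series=[0,0,-10,0,0,0,-25,0,0,0,-40,0,0,0,-40,0,0,0,-30,0,0,0,0,0,0,0,0,0],
)

```text
t: 27.45
eef_pos: [0.5808, 0.0028, 0.2578]
tool_rot: [0.559, 3.09, 0.002]
force: [0.5, 0.5, -0.5]
grip_width: 0.0855
gripper_force: 0.0
```

```bash
python3 - <<'E'
from m import *
s=bot.sense();print(s['eef_pos'],yaw()[0],s['force'].round(1))
p,d=bot.grab_frame('wrist');c=cam('wrist',s);P=cloud(c,d);r=np.hypot(P[...,0]-.5806,P[...,1]-.0024)
for n,h,rr in(('rim',.068,.035),('pin',.094,.02)):
    m=((r<rr)&(abs(P[...,2]-h)<.004)&(d>0)).astype(np.uint8)
    cs=max(cv2.findContours(m,0,1)[0],key=cv2.contourArea);k=cs[:,0,:];print(n,circ(onplane(c,k,h)),np.median(P[m>0],0),m.sum(),cv2.boundingRect(cs))
x,y,w,h=cv2.boundingRect(cs)
a=p[max(0,y-50):y+60,max(0,x-60):x+80];cv2.imwrite('pics/w10.png',cv2.resize(a,None,fx=5,fy=5,interpolation=2))
E
```

```text
[0.58078341 0.0027874  0.25780991] 159.48450686270215 [ 0.5  0.5 -0.5]
rim (array([0.5794, 0.0038]), 0.0255) [0.57698652 0.0065804  0.06818212] 1822 (278, 158, 66, 64)
pin (array([0.5793, 0.0037]), 0.0079) [0.57910997 0.00375434 0.09435238] 391 (300, 191, 22, 22)
```

View pics/w10.png

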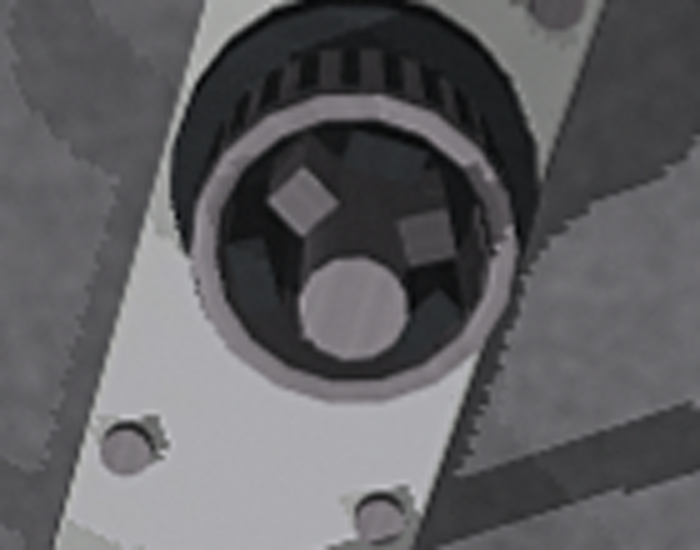

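The pin top at (352,308) in the crop is concentric with the rim to 0.1 mm, sits at home height, and the jaws are closed on it. Handing in.

```bash
python3 -c "
from cell import bot
print(bot.sign_off())"
```

```text
the job is handed in; nothing more can be done
None
```

The worn pin stands in the steel tray, and the plain pin is fully home and upright in the chuck with the sleeve turned clockwise to its stop. I handed the job in at about 27.5 s; the other two pins and the jar were left alone.

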